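# Present a soil sample to the code reader and hold the analyser lid at its mark

## Robot

A 7-joint arm with a two-finger parallel gripper is mounted at the origin on the work surface. World frame = base frame: x ahead of the robot, y to its left, z up, the work surface at z = 0. Lengths are in mm, angles in rad, forces in N, time in s.
With the tool pointing down it reaches from about 425 to 1025 mm from the base axis. Payload 9.4 kg.
Tool frame: the origin (TCP) lies at the very end of the fingers, on their centre line; the grasp point (between the pads) lies 19 mm behind it (hold_point_z is the z of the grasp point in the tool frame, in mm); z points along the fingers, y is the line along which they close (so a half turn about z gives the same grasp; the last joint's range is limited). The gripper opens to 93 mm and grips with 3 to 60 N. Pads are 15 mm wide; open, the fingers measure 128 mm over their backs; the gripper's body (75 mm by 188 mm) begins 65 mm behind the grasp point.
Start: joints at [1.113, 0.599, -0.003, 1.599, 0.002, 0.943, -0.08], TCP at [269.445, -673.07, 186.018] pointing down, gripper open.
Joint ranges: [-2.57, 2.57], [-0.35, 1.97], [-1.29, 1.29], [0.11, 2.56], [-1.05, 4.19], [0.11, 1.86], [-2.63, 2.63]. Speed limits (rad/s): [2.22, 2.22, 3.01, 3.01, 3.14, 3.14, 3.14].

## Interface

Orientations are given as [roll, pitch, yaw] about the fixed x, y, z axes, in that order (R = Rz(yaw) Ry(pitch) Rx(roll)).
In Python, from workcell import * gives the robot as it stands.
- The arm moves only by the tool apply_moves, never from a script. Its arguments are lists of equal length, an entry for each row: "offset": the shift along the world's x, y, z each as a share of 0.25 m, from -1 to 1, a list of three; "twist": the turn, a rotation vector about the world's x, y, z each as a share of pi rad, from -1 to 1, a list of three; "gripper": the closure, from 0 (fully open) to 1 (shut). In form: {"offset": [[x, y, z], ...], "twist": [[wx, wy, wz], ...], "gripper": [gripper, ...]}. A call has 1 to 20 rows; each row is the pose to reach, as a shift and turn from the pose commanded when the call began, turning the shorter way round; what a row does not reach only later rows make up. A row lasts 1/8 s, in which the tool goes at most 62.5 mm and 10.7 degrees, less where a joint would pass 70% of its speed; a pose out of reach is approached as far as the arm can. A call with a number of a shift or a turn outside -1 to 1 is refused whole. A call with a gripper value outside its range is refused whole. The fingers move at their own pace and stop on an object; "force" is the grip in N (left out, the last holds). Time passes only in rows, so rows that repeat a pose let the fingers close. It gives the time, the measured TCP pose, the force, the opening and the grip force at its end, in the units of the state.
- observe(): the state, without advancing time (a new reading comes with each control period).
- capture(name): name is "scene" or "top" or "wrist"; returns the picture (400x640x3 uint8, red, green, blue); there is no depth.
- calibration(name): a dict with "K" (3x3 intrinsics, pixels), "eye" and "orientation" of the camera in the world. Camera axes: x right, y down, z forward; pixel columns grow to the right and rows downward; lengths in mm; the calibration is good to about 2 mm. The wrist camera is an equidistant fisheye: a pixel r from the principal point sees the ray r / f radians off the axis. A picture is of the moment at which its call begins: read the wrist's pose just before it. calibration takes no time and is no camera call; for the wrist camera it gives the pose at the moment of the call.
- finish_job(): hands the job in; it is judged then, once.
The state is a dict: "clock": time; "joint_positions": joint angles; "joint_vel": joint speeds; "tau": joint torques, N m; "ee_pos": TCP position; "orientation": TCP orientation; "force": force on the tool from outside, world axes, zero at the start; "moment": the same for the moment, N m; "grip_width": opening from 0.0 (shut) to 1.0 (fully open); "gripper_force": force on a finger pad.
Only numpy, scipy, OpenCV 4.12 (cv2) and the standard library are available. Lean on these libraries where they do the work, as an engineer would, in place of code of your own. Each camera call takes 0.05 s, during which the arm holds its last target. There are 200 camera calls.

## Task

Turn the sample jar that stands on the code reader's round pad so that its red patch squarely faces the reader's window, leave it standing on the pad and let go of it. Then take the bar handle of the moisture analyser's sprung lid, lift the lid until the black needle lies in the middle of the red band on the dial, and finish while still holding it steadily there: the spring shuts the lid if it is let go. Leave the red band as it is set and do not disturb the other things on the table.

Things in the scene. Friction and masses are not known exactly. Their poses are not given: they have to be found in the camera images.
- reader: Code reader, fixed: aluminium base 120 x 220 x 8 mm with a black round pad (80 mm across, top 10 mm above the table) and a pale block (100 wide, 70 deep, top 100 mm above the table) whose face with the black window is 80 mm from the pad's centre. Origin: on the table under the pad's centre. Its -y axis points from pad to block; the window looks along +y; z up.
- window (a point): Centre of the reader's black window with a red line, 80 mm from the pad's centre and 55 mm above the table.
- jar: Loose cream sample jar with a white cap, 50 mm across (cap 51 mm), 90 mm tall, about 160 g, standing upright on the reader's pad, at most 4 mm off its centre. Origin: centre of its underside. Its +x axis points out through the red patch; z up. A similar jar with a blue patch stands on the table nearby and is not used.
- patch (a point): Centre of the jar's red patch (about 20 mm wide, 50 mm tall), on the wall 25 mm from the jar's axis and 45 mm above its underside. A short red stripe on the cap, from the centre to the edge, points the same way.
- analyser: Moisture analyser, fixed: a pale box 170 (x) x 240 (y) x 105 (z) mm. Origin: centre of its underside on the table. z up. The lid's hinge line runs along its x axis at y = +112 mm, z = 109 mm; the dial (white arc plate, radius 93 to 155 mm about the hinge line) stands upright outside its +x face, up to about 240 mm above the table.
- lid: The analyser's blue-grey lid, 170 x 236 x 10 mm, 350 g. Origin: on the hinge line, mid-width. Shut, its axes are parallel to the analyser's; the free edge, at its -y end, rises as it turns about the analyser's -x axis. Tilt of its z axis from vertical = opening: 0 shut, at most 1.15 rad. A spring shuts it: about 5 N upward at the handle to start, 8 to 14 N at the mark. Its needle is parallel to its -y axis.
- lid_bar (a point): Middle of the lid's black bar handle: a round bar 12 mm thick, 90 mm long, along the lid's x axis, on two end posts; its axis is 55 mm above the hinge line's plane when shut (45 mm above the lid's top face) and 185 mm from the hinge line towards the free edge. The bar can turn between the fingers as the lid swings.
- needle_tip (a point): Tip of the lid's black needle, 160 mm from the hinge line, in front of the dial on the analyser's +x side.
- band: Red band (45 x 26 mm, reaching 0.10 rad either side of its middle) on a thin steel arm that turns stiffly about the lid's hinge line in front of the dial; set anywhere from 0.40 to 0.75 rad, not to be moved. Origin: on the hinge line. The band lies along its -y axis; the tilt of its z axis from vertical is its set angle, measured as for the lid.
- other_jar: Bystander: the same kind of jar with a blue patch, loose, 50 mm across, 90 mm tall. Origin: centre of its underside.
- beaker: Bystander: clear plastic beaker, loose, 68 mm across, 75 mm tall. Origin: centre of its underside.
- dishes: Bystander: two stacked clear culture dishes, one loose body 90 mm across, 30 mm tall. Origin: centre of its underside.
- mortar: Bystander: white porcelain mortar with its pestle, loose, 96 mm across, 70 mm tall. Origin: centre of its underside.
- scale: Bystander: black pocket scale, loose, 120 x 75 x 20 mm. Origin: centre of its underside.
- wash_bottle: Bystander: white bottle with a red cap, loose, 56 mm across, 120 mm tall. Origin: centre of its underside.
- strip_box: Bystander: flat yellow box of test strips, loose, 80 x 50 x 16 mm. Origin: centre of its underside.
- band_mid (a point): Middle of the red band, 130 mm from the hinge line.

How it is judged (in metres and radians):
On the way, in this order (a step that is already met when the one before it is completed fails the run):
1. the jar stands on the pad, released, its red patch facing the reader's window (horizontal distance between jar and reader below 0.022 m and z of jar in the frame of reader between 0.006 and 0.014 m and angle between jar's own z axis and vertical below 0.08 rad and angle between the x axis of jar and the y axis of reader, either way round below 0.26 rad and distance between patch and window below 0.082 m and linear speed of jar below 0.02 m/s and contact force between the fingers and jar below 0.1 N), for 0.3 s.
2. the fingers hold the lid still with its needle in the red band (angle between the y axis of lid and the y axis of band, either way round below 0.1 rad and angle between lid's own z axis and vertical above 0.25 rad and angular speed of lid below 0.1 rad/s and contact force between the fingers and lid above 1.5 N), for 0.3 s.
At the end, for the whole second after the job is handed in: The jar stands upright, untouched and still on the pad (within 22 mm of its centre) with its red patch within 15 degrees of facing the window; the lid is held still by the fingers (contact over 1.5 N) with its needle within 0.10 rad (the band's half-width) of the band's middle (all of step 1 and all of step 2); the arm keeps its last pose, push and grip.
It fails at once if a bystander is pushed more than 20 mm or knocked over (distance of any of other_jar, beaker, dishes, mortar, scale, wash_bottle, strip_box from where it was at the start of the episode above 0.02 m or angle between any of other_jar, beaker, dishes, mortar, scale, wash_bottle, strip_box's own z axis and vertical above 0.3 rad).
It fails at once if the jar is knocked over (angle between jar's own z axis and vertical above 0.5 rad).
It fails at once if the red band is moved from its setting (distance of band_mid from where it was at the start of the episode above 0.006 m).
It also fails if it takes over 58 s, if anything falls off the work surface, if the arm or the gripper's body presses on something with over 40 N, if the wrist force passes 120 N, or if a joint passes its speed limit or range.

## Working session

There is one attempt and no reset: what is moved stays moved. The work goes in short steps, Python scripts to look and compute and a tool call to move; the robot and the scene stay as the last step left them, time stands still between calls to the robot, and variables do not carry over. Pictures are saved under pics/ and viewed, at most 10 in all, crops included, and the job is handed in when it is done.

Besides the shell and the picture viewer there is one more tool, called after "Emit:" as name(argument=value, ...), one argument or row to a line, values as JSON. apply_moves: Moves the arm, as the interface text tells. Its arguments: {"type":"object","properties":{"offset":{"type":"array","items":{"type":"array","items":{"type":"number","minimum":-1,"maximum":1}}},"twist":{"type":"array","items":{"type":"array","items":{"type":"number","minimum":-1,"maximum":1}}},"gripper":{"type":"array","items":{"type":"number"}},"force":{"type":"number"}},"required":["offset","twist","gripper"]}

```bash
mkdir -p pics; python3 - <<'E'
from workcell import *
import cv2
for n in("scene","top"):
    p=capture(n); cv2.imwrite(f"pics/{n}0.png",p[:,:,::-1]); c=calibration(n); print(n,c)
s=observe(); print(s)
E
```

```text
scene {'K': array([[437.69051269,   0.        , 308.25904821],
       [  0.        , 437.69051269, 202.15361192],
       [  0.        ,   0.        ,   1.        ]]), 'eye': array([1379.12214413,  -87.6842148 ,  886.49966009]), 'orientation': array([-2.33621624,  0.01441173,  1.53407403])}
top {'K': array([[492.11526987,   0.        , 320.99888529],
       [  0.        , 492.11526987, 196.3973777 ],
       [  0.        ,   0.        ,   1.        ]]), 'eye': array([ 392.43997963,  -87.24674785, 1331.35609324]), 'orientation': array([-3.00463759,  0.0190847 , -1.57323766])}
{'clock': 0.1, 'joint_positions': array([ 1.11330442,  0.6000299 , -0.00252372,  1.60001409,  0.00179327,
        0.94290923, -0.07977583]), 'joint_vel': array([ 1.27486944e-04, -1.28034572e-03, -7.01580213e-04, -3.16192200e-03,
        1.10203882e-03, -1.28742706e-03,  9.14418815e-05]), 'tau': array([ 3.93802809e-03, -7.66555738e+01,  1.50138158e+00, -2.52937245e+01,
       -5.23884490e-02,  1.35863683e-02,  9.20033381e-05]), 'ee_pos': array([ 269.25255658, -672.64905141,  185.27042208]), 'orientation': array([-3.14024061e+00,  1.32913250e-04,  3.80854418e-01]), 'force': array([ 0.14913462, -0.42844448, -0.02577055]), 'moment': array([ 0.01108657, -0.03903817, -0.00042346]), 'gripper_force': 0.0, 'grip_width': 1.0044154300981953}
```

View pics/scene0.png

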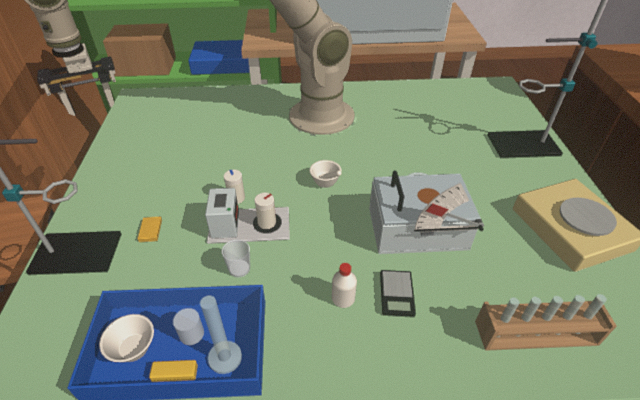

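View pics/top0.png

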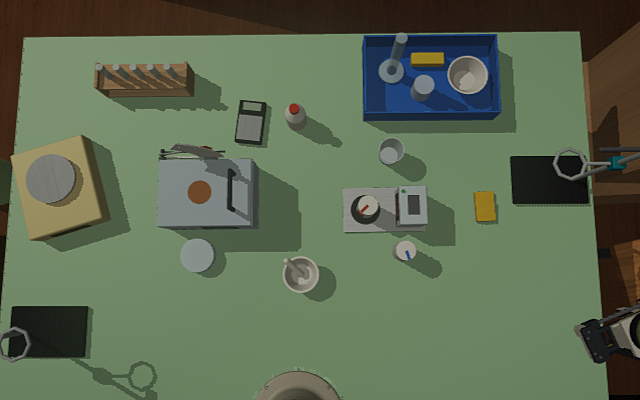

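The scene shows the analyser at scene (425,210), its handle at top (232,190) and its dial on the far-x side. The reader's jar is at top (367,208), its stripe pointing down-left, with the reader block to its right (-y). Next I'll measure these.

```bash
cat > h.py <<'E'
import numpy as np, cv2
from scipy.spatial.transform import Rotation as R
from workcell import *
def cam(n): 
    c=calibration(n); return c["K"],np.array(c["eye"]),R.from_euler("xyz",c["orientation"]).as_matrix()
def ray(c,uv,fish=False):
    K,e,M=c; d=np.array([(uv[0]-K[0,2])/K[0,0],(uv[1]-K[1,2])/K[1,1],1.])
    if fish:
        r=np.hypot(d[0],d[1]); d=np.array([d[0]/r*np.sin(r),d[1]/r*np.sin(r),np.cos(r)]) if r>1e-9 else np.array([0,0,1.])
    return e,M@d
def on(c,uv,ax,val,fish=False):
    e,d=ray(c,uv,fish); return e+d*(val-e[ax])/d[ax]
def proj(c,p):
    K,e,M=c; q=M.T@(np.array(p,float)-e); return K[0,:2].dot(0) if 0 else np.array([K[0,0]*q[0]/q[2]+K[0,2],K[1,1]*q[1]/q[2]+K[1,2]])
E
python3 - <<'E'
from h import *
t=cv2.imread("pics/top0.png"); s=cv2.imread("pics/scene0.png")
a=cv2.resize(s[160:260,360:500],None,fx=4,fy=4,interpolation=cv2.INTER_CUBIC)
b=cv2.resize(t[140:240,150:350][:,:120],None,fx=4,fy=3,interpolation=cv2.INTER_CUBIC)
o=np.zeros((600,800,3),np.uint8); o[:400,:560]=a
b=cv2.resize(t[175:265,335:435],(240,216),interpolation=cv2.INTER_CUBIC);o[:216,560:]=b
b=cv2.resize(t[138:238,150:270],(240,200),interpolation=cv2.INTER_CUBIC);o[216:416,560:]=b
b=cv2.resize(s[180:240,200:300],(300,180),interpolation=cv2.INTER_CUBIC);o[410:590,:300]=b
cv2.imwrite("pics/z.png",o)
ct,cs=cam("top"),cam("scene")
def red(im): 
    h=cv2.cvtColor(im,cv2.COLOR_BGR2HSV); return (((h[...,0]<8)|(h[...,0]>172))&(h[...,1]>120)&(h[...,2]>60)).astype(np.uint8)
for n,im in(("top",t),("scene",s)):
    k,l,st,ce=cv2.connectedComponentsWithStats(red(im))
    for i in range(1,k):
        if st[i,4]>5 : print(n,st[i],ce[i])
E
```

```text
top [289 104  10   9  77] [293.55844156 108.02597403]
top [361 205   8   7  22] [364.40909091 207.86363636]
top [396 206   2  10  17] [396.41176471 210.58823529]
top [358 210   6   6  10] [360.  212.9]
scene [265 194   6   5   8] [267.25 196.  ]
scene [427 204  21  12 141] [436.53191489 209.62411348]
scene [236 206   2   5   7] [236.71428571 208.42857143]
scene [236 212   1   7   7] [236. 215.]
scene [340 263  11  13 117] [344.88888889 268.74358974]
```

View pics/z.png

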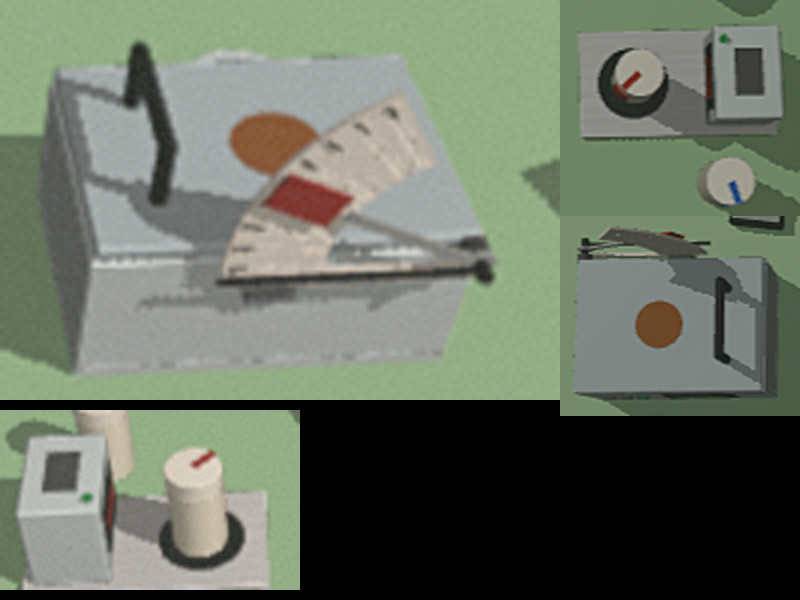

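The zoomed picture shows:
- **Band:** its middle is at scene (437,210). The shut needle runs from (480,228) to tip (415.5,230).
- **Stripe:** it points to about 135° world, so the jar needs a turn of about +135°.

Now the numbers.

```bash
python3 - <<'E'
from h import *
np.set_printoptions(precision=1,suppress=True)
ct,cs=cam("top"),cam("scene")
T=lambda x,y:(335+(x-560)/2.4,175+y/2.4)
A=lambda x,y:(150+(x-560)/2,138+(y-216)/2)
for n,p,z in [("cap",T(638,72),100),("capstripe in",T(641,72),100),("out",T(625,88),100),
  ("baseTL",T(579,33),8),("baseBL",T(582,137),8),("baseT",T(705,28),8),("baseB",T(705,135),8),("pad",T(633,82),10),
  ("blkTL",T(713,27),100),("blkBL",T(716,118),100),("blkTR",T(778,27),100),("blkBR",T(780,121),100),
  ("lidTL",A(577,262),114),("lidTR",A(763,258),114),("lidBL",A(576,392),114),("lidBR",A(765,388),114),("bar1",A(721,283),164),("bar2",A(721,358),164)]:
    print(n,on(ct,p,2,z)[:2])
S=lambda x,y:(360+x/4,160+y/4)
print("scene cap",on(cs,(200+193/3,180+(465-410)/3),2,100)[:2], "stripe out",on(cs,(200+214/3,180+(452-410)/3),2,100)[:2])
print("scene bar far/near",on(cs,S(140,48),2,164),on(cs,S(160,198),2,119),on(cs,S(170,148),2,164))
tip=on(cs,S(220,282),2,109);hg=on(cs,S(484,268),2,109);print("needle",tip,hg)
t2=on(ct,A(711,243),2,109);print("tip in top",t2)
for X in(tip[0]-4,tip[0],tip[0]+4,hg[0]):
    b=on(cs,(436.8,210),0,X); print(X,b, np.linalg.norm(b[1:]-[hg[1],109]), np.arctan2(b[2]-109,hg[1]-b[1]))
E
```

```text
cap [ 539.8 -181.1]
capstripe in [ 539.8 -184.2]
out [ 523.  -167.3]
baseTL [ 595.6 -122.1]
baseBL [ 477.9 -124.4]
baseT [ 600.6 -264.5]
baseB [ 479.6 -261.8]
pad [ 539.3 -182.2]
blkTL [ 587.1 -260.6]
blkBL [ 491.2 -261.5]
blkTR [ 586.7 -328.8]
blkBR [ 487.8 -327.7]
lidTL [653.1 348. ]
lidTR [656.7 111.3]
lidBL [487.9 342.2]
lidBR [491.9 106. ]
bar1 [615.3 153.6]
bar2 [524.  151.5]
scene cap [ 540.2 -183.5] stripe out [ 524.4 -165.5]
scene bar far/near [527.5 155.  164. ] [618.4 156.6 119. ] [621.1 156.2 164. ]
needle [680.9 182.2 109. ] [677.5 342.2 109. ]
tip in top [677.8 178.9 109. ]
676.917805792788 [676.9 223.6 172.1] 134.3576833759469 0.48870300152379265
680.917805792788 [680.9 221.8 176.1] 137.8614446222728 0.508730193843665
684.917805792788 [684.9 220.  180.2] 141.4177480043108 0.5277574353915645
677.5275429105149 [677.5 223.3 172.7] 134.88821893202055 0.4918229195813058
```

Emit:
apply_moves(
  offset=[
    [0.54, 0.98, 0],
    [0.54, 0.98, 0],
    [0.54, 0.98, 0],
    [0.54, 0.98, 0],
    [0.54, 0.98, 0],
    [0.54, 0.98, 0],
  ],
  twist=[
    [0, 0, -0.105],
    [0, 0, -0.105],
    [0, 0, -0.105],
    [0, 0, -0.105],
    [0, 0, -0.105],
    [0, 0, -0.105],
  ],
  gripper=[0, 0, 0, 0, 0, 0],
  force=20,
)

```text
clock: 0.85
ee_pos: [406.0, -425.5, 185.9]
orientation: [-3.14, -0.0, 0.055]
force: [-0.2, -0.8, 0.4]
grip_width: 0.999
gripper_force: 0.0
```

Emit:
apply_moves(
  offset=[
    [0.54, 0.98, 0],
    [0.54, 0.98, 0],
    [0.54, 0.98, 0],
    [0.54, 0.98, 0],
    [0.54, 0.98, 0],
    [0.54, 0.98, 0],
    [0.54, 0.98, 0],
    [0.54, 0.98, 0],
  ],
  twist=[
    [0, 0, 0],
    [0, 0, 0],
    [0, 0, 0],
    [0, 0, 0],
    [0, 0, 0],
    [0, 0, 0],
    [0, 0, 0],
    [0, 0, 0],
  ],
  gripper=[0, 0, 0, 0, 0, 0, 0, 0],
)

```text
clock: 1.85
ee_pos: [538.6, -185.2, 186.0]
orientation: [3.141, 0.0, 0.048]
force: [0.5, -0.5, -0.7]
grip_width: 1.002
gripper_force: 0.0
```

```bash
python3 - <<'E'
from h import *
c=calibration("wrist");print(c); p=capture("wrist"); cv2.imwrite("pics/w1.png",p[:,:,::-1]); s=observe(); print(s["ee_pos"],s["orientation"],s["joint_positions"],s["clock"])
E
```

```text
{'K': array([[309.70691629,   0.        , 320.95231641],
       [  0.        , 309.70691629, 196.18670074],
       [  0.        ,   0.        ,   1.        ]]), 'eye': array([ 614.67780289, -181.32014421,  384.27962756]), 'orientation': array([ 2.86089138e+00, -2.64495763e-04, -1.52301213e+00])}
[ 538.70883854 -184.87018874  186.04308724] [3.14113354e+00 3.14369311e-04 4.82326506e-02] [ 0.19049739  0.41303287  0.05563604  1.96343553 -0.03143361  0.76611026
 -1.25844146] 1.9
```

View pics/w1.png

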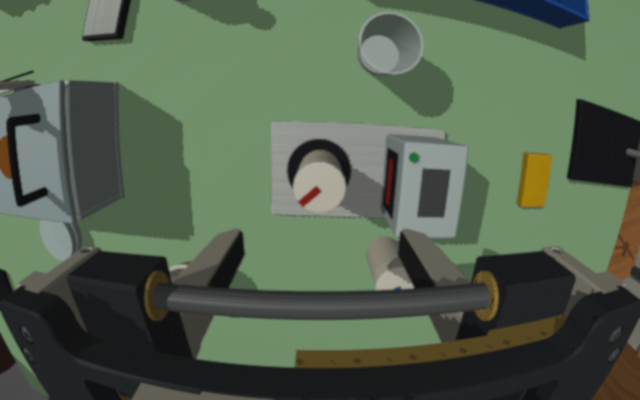

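Wrist view shows the cap at (319,187), with its stripe running to (300,205), and the block at (425,185). I'll turn these into world coordinates.

```bash
python3 - <<'E'
from h import *
np.set_printoptions(precision=1,suppress=True)
c=cam("wrist")
im=cv2.imread("pics/w1.png")
h=cv2.cvtColor(im,cv2.COLOR_BGR2HSV)
m=(((h[...,0]<10)|(h[...,0]>170))&(h[...,1]>110))
m[:180]=0;m[215:]=0;m[:,:290]=0;m[:,330:]=0
v,u=np.nonzero(m); P=np.array([on(c,(a,b),2,100,True)[:2] for a,b in zip(u,v)])
print("stripe n",len(P),P.mean(0)); w,V=np.linalg.eigh(np.cov(P.T));d=V[:,1]; d*=np.sign(d[1]); t=(P-P.mean(0))@d; print(np.degrees(np.arctan2(d[1],d[0])),"ends",P.mean(0)+d*t.min(),P.mean(0)+d*t.max())
# cap circle
w=((h[...,1]<70)&(h[...,2]>185)).astype(np.uint8); w[:158]=0;w[216:]=0;w[:,:288]=0;w[:,352:]=0
cs,_=cv2.findContours(w,0,2);k=max(cs,key=cv2.contourArea);print(cv2.minEnclosingCircle(k)); print("cap",on(c,cv2.minEnclosingCircle(k)[0],2,100,True))
for n,p,z in[("baseTL",(272,122),8),("baseBL",(272,213),8),("baseTR",(445,131),8),("blkTL",(387,136),100),("blkBL",(388,229),100),("pad",(319,170),10),("ojar",(396,275),90)]: print(n,on(c,p,2,z,True)[:2])
print("ojar top",on(cam("top"),(404.5,250),2,90)[:2])
E
```

```text
stripe n 153 [ 532.4 -173.8]
132.8644712940054 ends [ 540.  -181.9] [ 524.7 -165.5]Traceback (most recent call last):
  File "<stdin>", line 12, in <module>
ValueError: max() iterable argument is empty
```

Emit:
apply_moves(
  offset=[
    [0.002, 0.004, -0.15],
    [0.002, 0.004, -0.3],
    [0.002, 0.004, -0.42],
    [0.002, 0.004, -0.532],
    [0.002, 0.004, -0.532],
    [0.002, 0.004, -0.532],
    [0.002, 0.004, -0.532],
    [0.002, 0.004, -0.532],
    [0.002, 0.004, -0.532],
    [0.002, 0.004, -0.532],
    [0.002, 0.004, -0.532],
    [0.002, 0.004, -0.532],
    [0.002, 0.004, -0.532],
    [0.002, 0.004, -0.532],
  ],
  twist=[
    [0, 0, 0],
    [0, 0, 0],
    [0, 0, 0],
    [0, 0, 0],
    [0, 0, 0],
    [0, 0, 0],
    [0, 0, 0],
    [0, 0, 0],
    [0, 0, 0],
    [0, 0, 0],
    [0, 0, 0],
    [0, 0, 0],
    [0, 0, 0],
    [0, 0, 0],
  ],
  gripper=[0, 0, 0, 0, 0, 0, 1, 1, 1, 1, 1, 1, 1, 1],
  force=20,
)

```text
clock: 3.65
ee_pos: [540.1, -182.2, 53.1]
orientation: [3.141, -0.0, 0.051]
force: [0.2, -0.8, 1.6]
grip_width: 0.544
gripper_force: 20.0
```

Gripped at 50.6 mm. Now I'll turn it by +138° (0.767).

Emit:
apply_moves(
  offset=[
    [0, 0, 0.002],
    [0, 0, 0.002],
    [0, 0, 0.002],
    [0, 0, 0.002],
    [0, 0, 0.002],
    [0, 0, 0.002],
    [0, 0, 0.002],
    [0, 0, 0.002],
    [0, 0, 0.002],
    [0, 0, 0.002],
    [0, 0, 0.002],
    [0, 0, 0.002],
    [0, 0, 0.002],
    [0, 0, 0.002],
    [0, 0, 0.002],
    [0, 0, 0.002],
    [0, 0, 0.002],
    [0, 0, 0.002],
    [0, 0, 0],
  ],
  twist=[
    [0, 0, 0.045],
    [0, 0, 0.09],
    [0, 0, 0.135],
    [0, 0, 0.18],
    [0, 0, 0.225],
    [0, 0, 0.27],
    [0, 0, 0.315],
    [0, 0, 0.36],
    [0, 0, 0.405],
    [0, 0, 0.45],
    [0, 0, 0.495],
    [0, 0, 0.54],
    [0, 0, 0.585],
    [0, 0, 0.63],
    [0, 0, 0.675],
    [0, 0, 0.72],
    [0, 0, 0.767],
    [0, 0, 0.767],
    [0, 0, 0.767],
  ],
  gripper=[1, 1, 1, 1, 1, 1, 1, 1, 1, 1, 1, 1, 1, 1, 1, 1, 1, 1, 1],
)

```text
clock: 6.02
ee_pos: [539.8, -182.2, 53.0]
orientation: [-3.141, -0.0, 2.457]
force: [-2.5, -0.2, 5.4]
grip_width: 0.54
gripper_force: 20.0
```

Emit:
apply_moves(
  offset=[
    [0, 0, 0],
    [0, 0, 0],
    [0, 0, 0],
    [0, 0, 0],
    [0, 0, 0],
    [0, 0, 0],
    [0, 0, 0],
    [0, 0, 0],
    [0, 0, 0.15],
    [0, 0, 0.3],
    [0, 0, 0.45],
    [0, 0, 0.6],
    [0, 0, 0.6],
    [0, 0, 0.6],
  ],
  twist=[
    [0, 0, 0],
    [0, 0, 0],
    [0, 0, 0],
    [0, 0, 0],
    [0, 0, 0],
    [0, 0, 0],
    [0, 0, 0],
    [0, 0, 0],
    [0, 0, 0],
    [0, 0, 0],
    [0, 0, 0],
    [0, 0, 0],
    [0, 0, 0],
    [0, 0, 0],
  ],
  gripper=[1, 0, 0, 0, 0, 0, 0, 0, 0, 0, 0, 0, 0, 0],
)

```text
clock: 7.78
ee_pos: [539.4, -182.3, 202.5]
orientation: [-3.141, -0.0, 2.46]
force: [-0.0, 0.3, -0.6]
grip_width: 0.997
gripper_force: 0.0
```

```bash
python3 - <<'E'
from h import *
c=cam("wrist"); p=capture("wrist"); im=p[:,:,::-1].copy(); np.savez("w2.npz",K=c[0],e=c[1],M=c[2])
cv2.imwrite("pics/w2.png",im); t=capture("top")[:,:,::-1]; cv2.imwrite("pics/top2.png",t)
o=np.zeros((400,900,3),np.uint8); o=np.vstack([im,np.hstack([cv2.resize(t[180:240,335:435],(333,200),interpolation=cv2.INTER_CUBIC),np.zeros((200,307,3),np.uint8)])]); cv2.imwrite("pics/v2.png",o)
s=observe(); print(s["ee_pos"],s["orientation"],s["joint_positions"])
E
```

```text
[ 539.20642507 -182.09328413  201.8973108 ] [-3.14079349e+00 -1.58932543e-03  2.46062398e+00] [ 0.78038296  0.49976633 -0.79866807  1.90975242  0.44582324  0.91993261
  0.65418848]
```

View pics/v2.png

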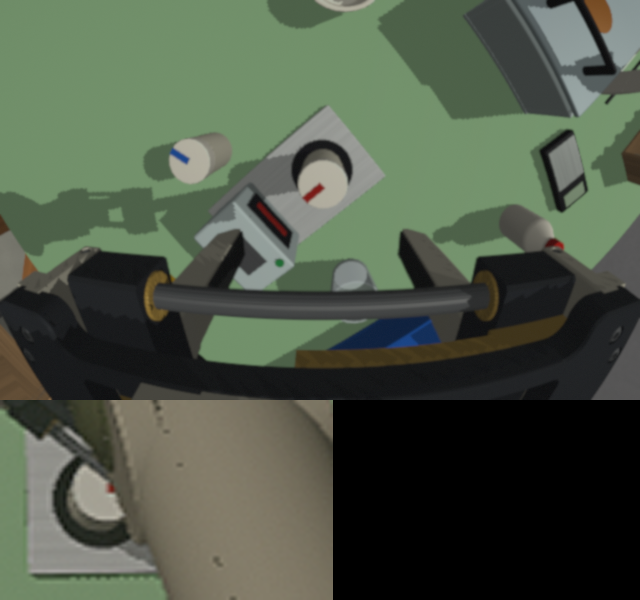

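The jar is standing and its stripe now points at the window, with its tip at (304,200). I'll check the angle and the jar's position numerically.

```bash
python3 - <<'E'
from h import *
np.set_printoptions(precision=1,suppress=True)
z=np.load("w2.npz");c=(z["K"],z["e"],z["M"])
im=cv2.imread("pics/w2.png");h=cv2.cvtColor(im,cv2.COLOR_BGR2HSV)
m=(((h[...,0]<10)|(h[...,0]>170))&(h[...,1]>110)); m[:180]=0;m[206:]=0;m[:,:300]=0;m[:,330:]=0
v,u=np.nonzero(m); P=np.array([on(c,(a,b),2,100,True)[:2] for a,b in zip(u,v)])
w,V=np.linalg.eigh(np.cov(P.T));d=V[:,1]; d*=-np.sign(d[1]); t=(P-P.mean(0))@d; print(len(P),np.degrees(np.arctan2(d[1],d[0])),"ends",P.mean(0)+d*t.min(),P.mean(0)+d*t.max())
for n,p,zz in[("corner1",(329,106),8),("corner2",(384,176),8),("win1",(250,190),75),("win2",(297,244),75),("cap",(323,185),100),("pad",(322,170),10)]: print(n,on(c,p,2,zz,True)[:2])
E
```

```text
131 -89.57167134498697 ends [ 537.9 -181.4] [ 538.1 -202.8]
corner1 [ 481.7 -123.2]
corner2 [ 597.3 -123.2]
win1 [ 496.5 -249.4]
win2 [ 578.8 -250.6]
cap [ 538.3 -179.4]
pad [ 539.7 -181.5]
```

The patch faces the window to within about 1.5° and the jar is centred on the pad. Next, the lid bar.

Emit:
apply_moves(
  offset=[
    [0, 0.1, 0.19],
    [0.062, 0.3, 0.19],
    [0.062, 0.5, 0.19],
    [0.062, 0.672, 0.19],
    [0.062, 0.672, 0.19],
  ],
  twist=[
    [0, 0, 0.03],
    [0, 0, 0.06],
    [0, 0, 0.09],
    [0, 0, 0.11],
    [0, 0, 0.11],
  ],
  gripper=[0, 0, 0, 0, 0],
)

```text
clock: 8.5
ee_pos: [554.9, -10.2, 250.0]
orientation: [3.14, -0.001, 2.813]
force: [0.6, -0.5, -0.4]
grip_width: 0.997
gripper_force: 0.0
```

Emit:
apply_moves(
  offset=[
    [0.02, 0.2, 0],
    [0.062, 0.4, 0],
    [0.062, 0.672, 0],
    [0.062, 0.672, 0],
    [0.062, 0.672, 0],
    [0.062, 0.672, 0],
    [0.062, 0.672, 0],
  ],
  twist=[
    [0, 0, 0.03],
    [0, 0, 0.06],
    [0, 0, 0.09],
    [0, 0, 0.113],
    [0, 0, 0.113],
    [0, 0, 0.113],
    [0, 0, 0.113],
  ],
  gripper=[0, 0, 0, 0, 0, 0, 0],
)

```text
clock: 9.38
ee_pos: [571.2, 152.4, 250.3]
orientation: [-3.141, -0.0, -3.125]
force: [-0.4, 0.1, 0.2]
grip_width: 1.001
gripper_force: 0.0
```

```bash
python3 - <<'E'
from h import *
c=cam("wrist"); p=capture("wrist"); im=p[:,:,::-1].copy(); np.savez("w3.npz",K=c[0],e=c[1],M=c[2])
cv2.imwrite("pics/w3.png",im)
s=observe(); print(s["ee_pos"],s["orientation"],s["joint_positions"],c[1])
E
```

```text
[571.17187191 152.65373796 250.38278948] [-3.14110061e+00 -7.40876174e-05 -3.12461033e+00] [ 0.30811251  0.53815318 -1.00336838  1.80128569  0.51013528  1.08830986
  0.70945166] [493.70042597 151.29161183 448.60606114]
```

View pics/w3.png

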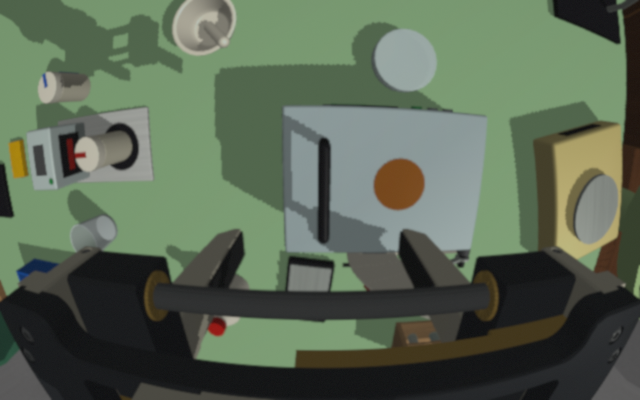

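Wrist view shows the bar from (324,145) to (324,238), lying between the fingers. I'll locate it and plan the arc.

```bash
python3 - <<'E'
from h import *
np.set_printoptions(precision=1,suppress=True)
z=np.load("w3.npz");c=(z["K"],z["e"],z["M"])
im=cv2.imread("pics/w3.png"); g=im.max(2)<50; g[:135]=0;g[242:]=0;g[:,:316]=0;g[:,334:]=0
v,u=np.nonzero(g); P=np.array([on(c,(a,b),2,166,True)[:2] for a,b in zip(u,v)])
for lo,hi in((535,550),(560,580),(590,605)):
    q=P[(P[:,0]>lo)&(P[:,0]<hi)]; print(q.mean(0),np.ptp(q[:,1]))
print(P[:,0].min(),P[:,0].max())
for n,p in[("lid far L",(285,107)),("lid farR",(486,116)),("lidnearL",(286,250)),("lidnearR",(471,251))]: print(n,on(c,p,2,114,True)[:2])
E
```

```text
[542.3 154.7] 9.439000996939512
[570.1 154.9] 8.854361983917357
[597.3 154.9] 9.960079059295708
520.4564658788742 621.2716892234379
lid far L [491.  112.7]
lid farR [488.3 345.5]
lidnearL [657.6 111.9]
lidnearR [661.  350.2]
```

Emit:
apply_moves(
  offset=[
    [0, 0.004, -0.15],
    [0, 0.004, -0.3],
    [0, 0.004, -0.422],
    [0, 0.004, -0.422],
    [0, 0.004, -0.422],
    [0, 0.004, -0.422],
    [0, 0.004, -0.422],
    [0, 0.004, -0.422],
    [0, 0.004, -0.422],
    [0, 0.004, -0.422],
    [0, 0.004, -0.422],
    [0, 0.004, -0.422],
    [0, 0.004, -0.422],
    [0, 0.004, -0.422],
    [0, 0.004, -0.422],
    [0, 0.004, -0.422],
  ],
  twist=[
    [0, 0, 0],
    [0, 0, 0],
    [0, 0, 0],
    [0, 0, 0],
    [0, 0, 0],
    [0, 0, 0],
    [0, 0, 0],
    [0, 0, 0],
    [0, 0, 0],
    [0, 0, 0],
    [0, 0, 0],
    [0, 0, 0],
    [0, 0, 0],
    [0, 0, 0],
    [0, 0, 0],
    [0, 0, 0],
  ],
  gripper=[0, 0, 0, 0, 0, 1, 1, 1, 1, 1, 1, 1, 1, 1, 1, 1],
  force=40,
)

```text
clock: 11.42
ee_pos: [570.9, 154.9, 145.0]
orientation: [-3.142, 0.0, -3.122]
force: [0.2, 0.9, -0.1]
grip_width: 0.008
gripper_force: 0.0
```

The fingers shut without catching the bar, so I'll look.

```bash
python3 - <<'E'
from h import *
c=cam("wrist"); w=capture("wrist")[:,:,::-1]; s=capture("scene")[:,:,::-1]; cv2.imwrite("pics/w4.png",w);cv2.imwrite("pics/s4.png",s)
o=np.vstack([w[60:340],cv2.resize(s[130:260,340:520],(443,320),interpolation=cv2.INTER_CUBIC).copy() if 0 else np.hstack([cv2.resize(s[130:260,340:520],(443,320),interpolation=cv2.INTER_CUBIC),np.zeros((320,197,3),np.uint8)])])
cv2.imwrite("pics/v4.png",o); st=observe(); print(st["force"],st["grip_width"],st["gripper_force"],st["ee_pos"])
E
```

```text
[ 0.09555494 -0.25117885 -0.59113469] 0.0066147427492372415 0.0 [570.96105215 154.92281272 145.03615582]
```

View pics/v4.png

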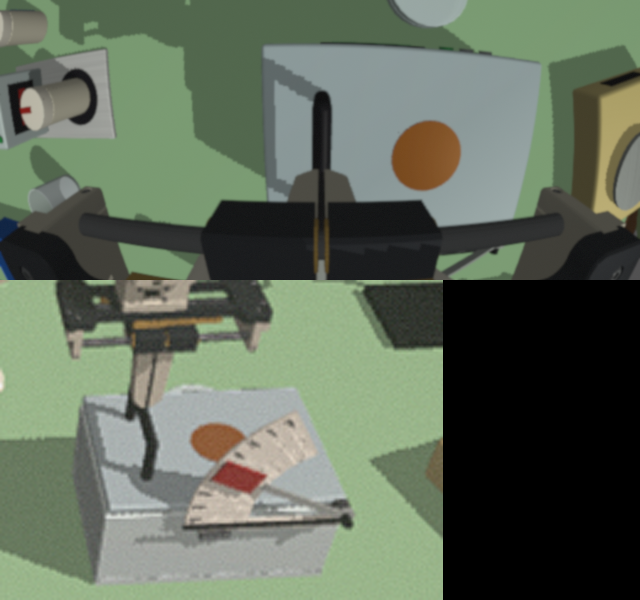

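The fingers look shut just above or in front of the bar at wrist (322,230). I'll triangulate the bar's true height from two wrist views.

```bash
python3 - <<'E'
from h import *
np.set_printoptions(precision=1,suppress=True)
z=np.load("w3.npz");c3=(z["K"],z["e"],z["M"]); c4=cam("wrist"); cs=cam("scene"); ct=cam("top")
def tri(*rs):
    A=np.zeros((3,3));b=np.zeros(3)
    for e,d in rs:
        d=d/np.linalg.norm(d);Q=np.eye(3)-np.outer(d,d);A+=Q;b+=Q@e
    return np.linalg.solve(A,b)
for n in("w3","w4"):
    im=cv2.imread(f"pics/{n}.png").max(2); 
    print(n,[ (r, int((im[r,305:340]<55).argmax())+305, int((im[r,305:340]<55).sum())) for r in range(132,232,6)])
print("far end",tri(ray(c3,(324,140),True),ray(c4,(322,153),True)))
S=lambda x,y:(360+x/4,160+y/4)
A=lambda x,y:(150+(x-560)/2,138+(y-216)/2)
print("far scene/top",tri(ray(cs,S(140,46)),ray(ct,A(721,359))), tri(ray(cs,S(140,46)),ray(c3,(324,242),True)) )
print("near scene/top",tri(ray(cs,S(171,147)),ray(ct,A(721,281))),tri(ray(cs,S(171,147)),ray(c3,(324,240),True)))
def fp(c,p):
    K,e,M=c;q=M.T@(np.array(p)-e);t=np.arctan2(np.hypot(q[0],q[1]),q[2]);a=np.arctan2(q[1],q[0]);return K[0,0]*t*np.array([np.cos(a),np.sin(a)])+K[:2,2]
print("TCP in w4",fp(c4,(571,154.9,145)),"bar mid",fp(c4,(571,154.9,164)),"bar far",fp(c4,(526,155,164)),fp(c4,(526,155,140)), "scene tcp",(proj(cs,(571,155,145))-[340,130])*2.46+[0,280],"bar",(proj(cs,(571,155,164))-[340,130])*2.46+[0,280])
E
```

```text
w3 [(132, 305, 0), (138, 322, 2), (144, 319, 10), (150, 319, 11), (156, 319, 11), (162, 319, 11), (168, 319, 10), (174, 319, 10), (180, 319, 10), (186, 319, 10), (192, 319, 10), (198, 319, 10), (204, 319, 10), (210, 318, 11), (216, 318, 11), (222, 318, 11), (228, 318, 11)]
w4 [(132, 305, 0), (138, 305, 0), (144, 305, 0), (150, 305, 0), (156, 315, 14), (162, 314, 16), (168, 313, 18), (174, 313, 18), (180, 313, 18), (186, 313, 18), (192, 313, 18), (198, 313, 17), (204, 313, 17), (210, 313, 17), (216, 313, 17), (222, 313, 17), (228, 313, 17)]
far end [528.2 155.1  96.2]
far scene/top [523.3 154.  161.9] [594.6 145.8 221.9]
near scene/top [618.4 155.8 162.1] [620.8 156.6 164.6]
TCP in w4 [320.7 225.1] bar mid [320.7 236.1] bar far [322.4 165.3] [322.2 158.9] scene tcp [140.6 424.9] bar [143. 411.]
```

```bash
python3 - <<'E'
from h import *
im=cv2.imread("pics/w4.png").max(2)
for r in range(222,270,4): print(r,im[r,285:357:3])
s=cv2.imread("pics/s4.png"); o=np.hstack([cv2.resize(s[140:210,370:430],(480,560),interpolation=cv2.INTER_CUBIC),cv2.resize(cv2.imread("pics/w4.png")[200:300,290:350],(300,500),interpolation=cv2.INTER_CUBIC)[:500].repeat(1,0) if 0 else cv2.resize(cv2.imread("pics/w4.png")[200:300,290:350],(320,560),interpolation=cv2.INTER_CUBIC)])
cv2.imwrite("pics/v5.png",o)
E
```

```text
222 [152 152 152 152 152 152 152 153 152  78  16  18  28  45  33  82 152 152
 152 152 152 151 153 152]
226 [152 152 152 152 152 152 152 152 152  77  20  19  29  46  33  88 152 153
 152 152 152 152 152 153]
230 [151 152 152 153 152 152 151 144 128  81  71  48  29  59  72  83 125 146
 151 152 152 152 152 153]
234 [152 153 152 152 133 111  83  78  77  77  77  52  22  53  77  77  77  77
  86 106 138 152 153 153]
238 [151 152 151 128  77  77  78  77  76  77  77  50  22  51  77  77  77  77
  77  77  78 129 152 152]
242 [112 146 146  91  77  77  77  77  77  77  76  45  20  48  77  77  77  77
  77  77  77  95 149 152]
246 [102 102  93  77  76  77  78  77  77  77  77  47  22  48  76  77  77  77
  77  77  77  78 135 152]
250 [103 102  80  77  77  77  77  77  77  76  76  45  20  48  77  76  76  77
  77  76  77  77  98 150]
254 [107  95  76  77  77  77  77  76  77  77  77  41  20  44  76  77  77  77
  77  77  76  77  79 138]
258 [149  97  77  77  77  76  77  76  77  77  76  44  22  44  77  77  77  76
  77  77  77  77  77 103]
262 [69 44 41 42 42 42 43 44 45 44 65 41 21 45 63 44 44 45 42 42 43 43 42 42]
266 [23 23 24 21 24 23 22 22 21 23 56 37 19 39 55 23 23 23 22 23 24 24 22 24]
```

View pics/v5.png

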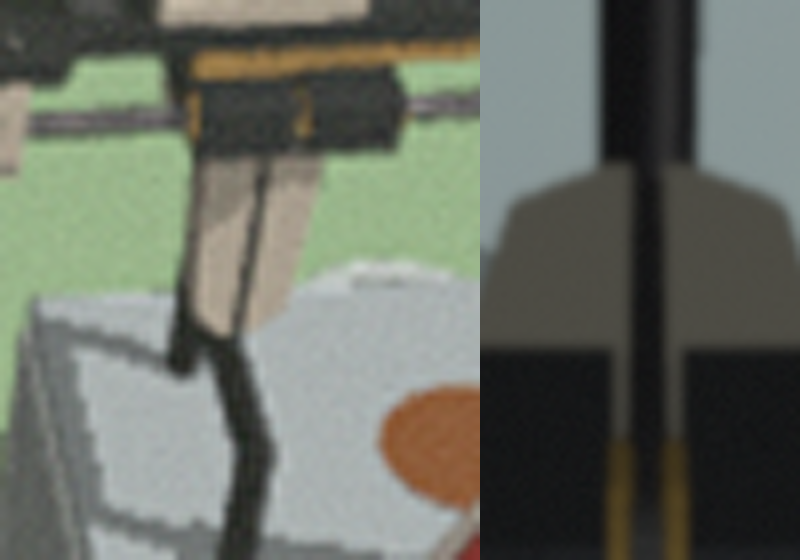

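```bash
python3 - <<'E'
from h import *
np.set_printoptions(precision=1,suppress=True)
z=np.load("w3.npz");c3=(z["K"],z["e"],z["M"]); c4=cam("wrist"); cs=cam("scene")
def fp(c,p):
    K,e,M=c;q=M.T@(np.array(p)-e);t=np.arctan2(np.hypot(q[0],q[1]),q[2]);a=np.arctan2(q[1],q[0]);return K[0,0]*t*np.array([np.cos(a),np.sin(a)])+K[:2,2]
for dz in(0,10,20,30):
    print(dz,"open w3",[fp(c3,(571-x,152.6+y,250.3+dz)) for x,y in((7.5,46),(7.5,-46),(-7.5,46))],"closed w4",fp(c4,(563.5,155,145+dz)),fp(c4,(571,155,145+dz)),"scene",proj(cs,(578,155,145+dz)))
for n,c in(("w3",c3),("w4",c4)):
  print(n,[(zz,fp(c,(526,155,zz)),fp(c,(520,155,zz))) for zz in(164,150,140)])
E
```

```text
0 open w3 [array([388. , 215.3]), array([254.5, 213.2]), array([386.1, 235.2])] closed w4 [321.1 214.8] [320.9 225.1] scene [397.7 190.8]
10 open w3 [array([391. , 220.3]), array([251.4, 218.2]), array([388.9, 241. ])] closed w4 [321.1 220. ] [320.9 230.7] scene [398.2 187.8]
20 open w3 [array([394.3, 225.8]), array([248.1, 223.6]), array([392. , 247.3])] closed w4 [321.1 225.6] [320.9 236.7] scene [398.7 184.8]
30 open w3 [array([398. , 231.9]), array([244.5, 229.6]), array([395.4, 254.2])] closed w4 [321.1 231.8] [320.9 243.4] scene [399.2 181.8]
w3 [(164, array([324.5, 144.7]), array([324.6, 138.3])), (150, array([324.3, 143.1]), array([324.5, 136.9])), (140, array([324.2, 142. ]), array([324.4, 136.1]))]
w4 [(164, array([322.4, 165.3]), array([322.6, 155.2])), (150, array([322.3, 161.4]), array([322.5, 152. ])), (140, array([322.2, 158.9]), array([322.4, 149.9]))]
```

The pictures show the real fingertips about 28 mm above the reported TCP, in both the open and closed views, so the fingers shut just above the bar. I'll open, go 26 mm lower and grip again.

Emit:
apply_moves(
  offset=[
    [0, 0, 0.01],
    [0, 0, 0.01],
    [0, 0, 0.01],
    [0, 0, 0.01],
    [0, 0, 0.01],
    [0, 0, 0.01],
    [0, 0, 0.01],
    [0, 0, -0.03],
    [0, 0, -0.07],
    [0, 0, -0.104],
    [0, 0, -0.104],
    [0, 0, -0.104],
    [0, 0, -0.104],
    [0, 0, -0.104],
    [0, 0, -0.104],
    [0, 0, -0.104],
    [0, 0, -0.104],
    [0, 0, -0.104],
    [0, 0, -0.104],
    [0, 0, -0.104],
  ],
  twist=[
    [0, 0, 0],
    [0, 0, 0],
    [0, 0, 0],
    [0, 0, 0],
    [0, 0, 0],
    [0, 0, 0],
    [0, 0, 0],
    [0, 0, 0],
    [0, 0, 0],
    [0, 0, 0],
    [0, 0, 0],
    [0, 0, 0],
    [0, 0, 0],
    [0, 0, 0],
    [0, 0, 0],
    [0, 0, 0],
    [0, 0, 0],
    [0, 0, 0],
    [0, 0, 0],
    [0, 0, 0],
  ],
  gripper=[0, 0, 0, 0, 0, 0, 0, 0, 0, 0, 0, 1, 1, 1, 1, 1, 1, 1, 1, 1],
  force=40,
)

```text
clock: 14.02
ee_pos: [570.9, 154.9, 119.0]
orientation: [-3.142, -0.0, -3.122]
force: [-0.7, -1.0, 0.7]
grip_width: 0.122
gripper_force: 40.0
```

Emit:
apply_moves(
  offset=[
    [0, 0, 0],
    [0, 0, 0],
    [0, 0, 0],
  ],
  twist=[
    [0, 0, 0],
    [0, 0, 0],
    [0, 0, 0],
  ],
  gripper=[1, 1, 1],
)

```text
clock: 14.4
ee_pos: [571.0, 154.9, 119.0]
orientation: [-3.142, 0.0, -3.122]
force: [-0.3, -0.2, 0.5]
grip_width: 0.121
gripper_force: 40.0
```

Gripped at about 11.3 mm, which is the bar. Now I'll lift along the arc to about 0.44 rad.

Emit:
apply_moves(
  offset=[
    [0, 0.006, 0.018],
    [0, 0.012, 0.037],
    [0, 0.019, 0.055],
    [0, 0.026, 0.073],
    [0, 0.033, 0.09],
    [0, 0.041, 0.108],
    [0, 0.05, 0.125],
    [0, 0.058, 0.143],
    [0, 0.068, 0.16],
    [0, 0.078, 0.176],
    [0, 0.088, 0.193],
    [0, 0.098, 0.209],
    [0, 0.109, 0.225],
    [0, 0.12, 0.24],
    [0, 0.132, 0.256],
    [0, 0.144, 0.271],
    [0, 0.164, 0.294],
    [0, 0.164, 0.294],
    [0, 0.164, 0.294],
  ],
  twist=[
    [0, 0, 0],
    [0, 0, 0],
    [0, 0, 0],
    [0, 0, 0],
    [0, 0, 0],
    [0, 0, 0],
    [0, 0, 0],
    [0, 0, 0],
    [0, 0, 0],
    [0, 0, 0],
    [0, 0, 0],
    [0, 0, 0],
    [0, 0, 0],
    [0, 0, 0],
    [0, 0, 0],
    [0, 0, 0],
    [0, 0, 0],
    [0, 0, 0],
    [0, 0, 0],
  ],
  gripper=[1, 1, 1, 1, 1, 1, 1, 1, 1, 1, 1, 1, 1, 1, 1, 1, 1, 1, 1],
  force=45,
)

```text
clock: 16.77
ee_pos: [570.7, 193.7, 192.6]
orientation: [-3.138, -0.001, -3.123]
force: [1.3, -9.7, -1.7]
grip_width: 0.118
gripper_force: 45.0
```

```bash
python3 - <<'E'
from h import *
s=capture("scene")[:,:,::-1]; cv2.imwrite("pics/s6.png",s)
cv2.imwrite("pics/v6.png",cv2.resize(s[140:260,370:500],(650,600),interpolation=cv2.INTER_CUBIC))
E
```

```text
(no output)
```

View pics/v6.png

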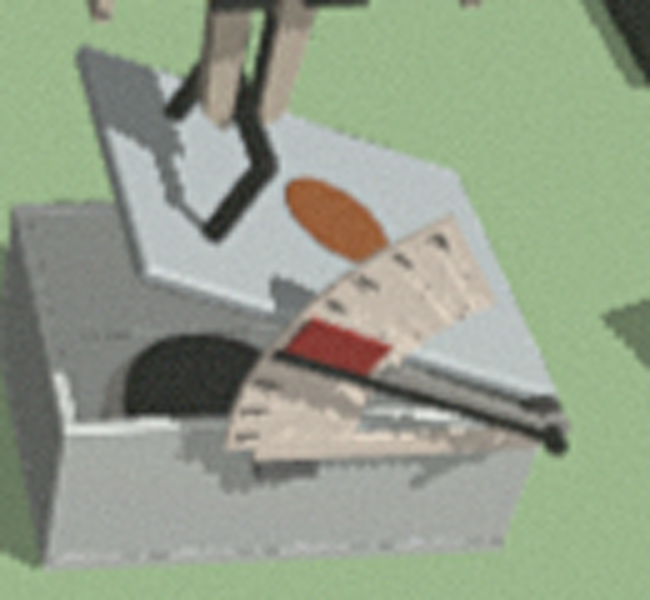

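The bar is held and the needle lies at the band's lower edge: needle tip at crop (278,355), band middle about (340,347). I'll compute the remaining angle.

```bash
python3 - <<'E'
from h import *
np.set_printoptions(precision=3,suppress=True)
cs=cam("scene"); U=lambda x,y:(370+x/5,140+y/5)
for hy in(339,342):
  for X in(674,677,680):
    f=lambda p:on(cs,U(*p),0,X)[1:]
    a=lambda p:np.array([np.arctan2(f(p)[1]-109,hy-f(p)[0]),np.hypot(f(p)[1]-109,hy-f(p)[0])])
    print(hy,X,"tip",a((278,355)),"mid",a((410,396)),"hub",f((553,440)),"band",a((341,348)),"corners",[a(p)for p in((318,318),(390,347),(370,377),(288,352))])
s=observe();print(s["ee_pos"],s["force"])
E
```

```text
339 674 tip [  0.394 151.399] mid [ 0.363 76.785] hub [344.322 101.543] band [  0.504 126.866] corners [array([  0.575, 149.466]), array([  0.603, 107.131]), array([  0.415, 102.28 ]), array([  0.416, 148.093])]
339 677 tip [  0.41  153.719] mid [ 0.394 79.368] hub [342.484 104.883] band [  0.52  129.529] corners [array([  0.586, 152.162]), array([  0.618, 110.059]), array([  0.437, 104.865]), array([  0.432, 150.479])]
339 680 tip [  0.424 156.075] mid [ 0.423 82.022] hub [340.646 108.223] band [  0.534 132.222] corners [array([  0.598, 154.879]), array([  0.633, 113.012]), array([  0.458, 107.498]), array([  0.446, 152.898])]
342 674 tip [  0.387 154.173] mid [ 0.35  79.596] hub [344.322 101.543] band [  0.493 129.501] corners [array([  0.564, 151.993]), array([  0.587, 109.615]), array([  0.403, 105.033]), array([  0.408, 150.842])]
342 677 tip [  0.402 156.476] mid [ 0.38  82.146] hub [342.484 104.883] band [  0.508 132.142] corners [array([  0.576, 154.67 ]), array([  0.603, 112.517]), array([  0.425, 107.591]), array([  0.423, 153.209])]
342 680 tip [  0.417 158.814] mid [ 0.408 84.767] hub [340.646 108.223] band [  0.523 134.812] corners [array([  0.587, 157.368]), array([  0.618, 115.444]), array([  0.446, 110.197]), array([  0.438, 155.61 ])]
[570.668 193.74  192.586] [ 0.792 -8.456 -2.191]
```

Emit:
apply_moves(
  offset=[
    [0, 0.009, 0.012],
    [0, 0.018, 0.024],
    [0, 0.027, 0.036],
    [0, 0.036, 0.048],
    [0, 0.036, 0.048],
    [0, 0.036, 0.048],
    [0, 0.036, 0.048],
    [0, 0.036, 0.048],
  ],
  twist=[
    [0, 0, 0],
    [0, 0, 0],
    [0, 0, 0],
    [0, 0, 0],
    [0, 0, 0],
    [0, 0, 0],
    [0, 0, 0],
    [0, 0, 0],
  ],
  gripper=[1, 1, 1, 1, 1, 1, 1, 1],
)

```text
clock: 17.82
ee_pos: [570.6, 204.5, 204.6]
orientation: [-3.141, -0.001, -3.122]
force: [0.2, -5.1, -3.7]
grip_width: 0.114
gripper_force: 45.0
```

```bash
python3 - <<'E'
from h import *
s=capture("scene")[:,:,::-1]; cv2.imwrite("pics/s7.png",s)
cv2.imwrite("pics/v7.png",np.hstack([cv2.resize(s[180:240,410:490],(533,400),interpolation=cv2.INTER_CUBIC),cv2.resize(s[180:240,200:250],(250,300),interpolation=cv2.INTER_CUBIC) if 0 else cv2.resize(s[180:240,225:280],(260,400),interpolation=cv2.INTER_CUBIC)]))
print(observe()["joint_vel"])
E
```

```text
[ 4.01023024e-04 -8.35477498e-05  1.18068157e-03 -1.84473540e-03
  6.24700900e-04 -8.91379385e-05  9.45022482e-04]
```

View pics/v7.png

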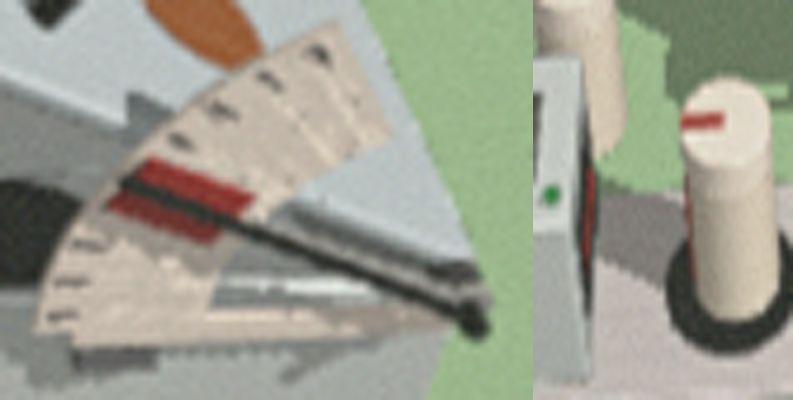

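The needle lies in the middle of the red band, and the jar stands on the pad with its stripe toward the window. Everything is still, so I'm handing in.

```bash
python3 -c "
from workcell import *
print(finish_job())"
```

```text
the job is handed in; nothing more can be done
None
```

The job is handed in; no verdict came back. The red patch faces the window to within about 1.5° with the jar released on the pad, and the gripper is holding the lid still with its needle in the middle of the red band.

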